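# Free a turned dish with the mallet and show it a quarter turn round

### The job

The turned wooden dish with the loose blue ball in it is locked on its stand: hold the mallet in the gripper, knock the brass pin on the stand all the way down with it (never push on the stand with the gripper itself), and set the mallet back down on the bench top. Then take the dish by its hoop handle, lift it about 10 cm straight up off the stand and turn it a quarter turn anticlockwise seen from above, so that the red end of the handle comes over the yellow mark on the stand, keeping the dish level and the ball in the middle, never letting it roll out to the wall. Finish while holding the dish there in the air over the stand, level and still with the ball resting in its centre, and leave the other things on the bench where they are.

Things in the scene. Friction and masses are not known exactly. Their poses are not given: they have to be found in the camera images.
- stand: Grey base fixed to the bench, 190 x 200 mm, 12 mm thick, with a round blue felt pad (radius 60 mm, top 14 mm above the bench) under the dish. Origin: centre of the base at bench height, z up. At its -y edge stands the release block with the brass pin; on its +y edge is the yellow mark.
- release_block (a point): Middle of the top of the dark steel release block, 50 (x) x 44 (y) mm, top 62 mm above the bench, 118 mm from the stand's origin along -y. The pin rises from it. A steel dog, 22 mm wide, reaches from it over the dish's rim (3 mm above, 10 mm overlap), so the dish cannot be lifted until the pin is down.
- pin (a joint): Brass pin in the top of the release block, sliding straight down: 0 = up as found, 0.014 m = fully down at its stop. About 6 N of friction and a weak spring (60 N/m) resist it and it stays where it is driven; it draws the dog back off the dish, 1.3 mm for each mm; the dish is free from about 9 mm, the pin counts as down from 12 mm.
- pin_top (a point): Middle of the flat top of the brass pin's head (head 22 mm diameter, 8 mm thick), 82 mm above the bench when up, 68 mm when down.
- yellow_mark (a point): Yellow rectangle, 30 x 18 mm, painted on the stand's base 89 mm from the stand's origin along its +y.
- dish: Turned wooden dish, 160 mm across, 34 mm high, about 0.26 kg, inside a shallow 9 degree cone with a 12 mm wall round it. Origin: centre of its underside, z up. A hoop handle spans it along its x: two uprights at the rim (x = +-77 mm) and a level bar 164 mm long, 14 wide, 16 high, middle line 104 mm above the origin. Starts with its x along the stand's x within 3 degrees.
- dish_handle (a point): Middle of the handle's bar, 104 mm straight above the dish's origin: the place to pinch the bar from above, fingers closing across it (along the dish's y).
- dish_red (a point): Red-painted end of the handle, on top of the bar at the dish's +x end, 77 mm from the middle.
- dish_centre (a point): Centre of the inside of the dish, 10 mm above its origin; the ball rests here.
- ball: Blue glazed ball, 36 mm diameter, 45 g, lying loose in the middle of the dish. The origin is a point on its surface that turns with it: use point ball_center.
- ball_center (a point): Centre of the blue ball; at rest in the dish it is 28 mm above the dish's origin, straight above dish_centre.
- mallet: Wooden mallet, about 0.28 kg, standing on the bench on one striking face. Origin: centre of that lower striking face; z up. Dark head 56 (x) x 50 (y) mm, 72 mm high; light square handle 22 mm wide (y), 24 mm high, level at 36 mm above the face, running along the mallet's -x from the head to 143 mm from the origin.
- mallet_grip (a point): Point in the middle of the handle 24 mm from the head (52 mm from the head's middle), 36 mm above the face: the place to pinch the handle from above, fingers closing along the mallet's y.
- mallet_head (a point): Middle of the mallet's head, 36 mm above its face.
- wax_tin: Bystander: round tin, 72 mm diameter, 45 mm high. Origin under its centre.
- glue: Bystander: white glue bottle, 60 mm diameter, 160 mm high. Origin under its centre.
- blank: Bystander: square wooden blank 150 x 45 x 45 mm lying along its x. Origin under its centre.
- mug: Bystander: white mug, 80 mm diameter, 90 mm high, handle to its +y. Origin under its centre.
- box_lid: Bystander: small turned lid with a finial, 68 mm diameter, 44 mm high. Origin under its centre.
- gouge: Bystander: turning gouge lying along its x, red handle 160 mm, steel blade to x = 230 mm, 20 mm high. Origin under the handle's middle.
- sand_block: Bystander: cork sanding block 100 x 60 x 35 mm. Origin under its centre.
Not all that is in view belongs to the job. Of the things that look like the dish, the largest one is meant.

How it is judged:
On the way, in this order (a step that is already met when the one before it is completed fails the run):
1. the pin is driven at least 12 mm down by the mallet, held in the gripper (value of joint pin above 0.012 m and contact force between mallet and stand above 0.5 N and contact force between the fingers and mallet above 1 N).
2. the mallet is set down on the bench and let go (height (world z) of mallet_head below 0.046 m and linear speed of mallet below 0.03 m/s and contact force between the fingers and mallet below 0.1 N), for 0.2 s.
3. the dish is lifted off the stand in the gripper (height (world z) of dish above 0.05 m and contact force between the fingers and dish above 1 N and contact force between dish and stand below 0.1 N), for 0.1 s.
At the end, for the whole second after the job is handed in: Pin still down (over 11 mm); mallet let go on the bench top; dish held still in the gripper alone, over 70 mm above the felt, centre within 40 mm of the stand's, level within 5 degrees, red end within 9 degrees of the yellow mark's direction; ball at rest within 12 mm of the dish's centre (all of step 2 and value of joint pin above 0.011 m and contact force between the fingers and dish above 1 N and height (world z) of dish above 0.084 m and contact force between dish and stand below 0.1 N and contact force between dish and mallet below 0.1 N and horizontal distance between dish and stand below 0.04 m and angle between dish's own z axis and vertical below 0.09 rad and angle between the x axis of dish and the y axis of stand, either way round below 0.16 rad and y of dish_red in the frame of stand above 0.02 m and horizontal distance between ball_center and dish_centre below 0.012 m and z of ball_center in the frame of dish between 0.02 and 0.04 m and linear speed of dish below 0.02 m/s and angular speed of dish below 0.1 rad/s and angular speed of ball below 0.5 rad/s); the arm keeps its last pose, push and grip.
It fails at once if the ball rolls out towards the wall (more than 35 mm from the dish's centre) (horizontal distance between ball_center and dish_centre above 0.035 m).
It fails at once if the dish is tipped more than 14 degrees (angle between dish's own z axis and vertical above 0.25 rad).
It fails at once if the gripper or arm pushes on the stand or its pin with more than 5 N (contact force between any of the fingers, the arm and stand above 5 N).
It fails at once if a bystander is shifted more than 30 mm or knocked over (distance of any of wax_tin, glue, blank, mug, box_lid, gouge, sand_block from where it was at the start of the episode above 0.03 m or angle between any of wax_tin, glue, blank, mug, box_lid, gouge, sand_block's own z axis and vertical above 0.5 rad).
It also fails if it takes over 58 s, if anything falls off the work surface, if the arm or the gripper's body presses on something with over 40 N, if the wrist force passes 120 N, or if a joint passes its speed limit or range.

### The arm

A 6-joint arm with a two-finger parallel gripper is mounted at the origin on the work surface. World frame = base frame: x ahead of the robot, y to its left, z up, the work surface at z = 0. Lengths are in m, angles in rad, forces in N, time in s.
With the tool pointing down it reaches from about 0.25 to 0.775 m from the base axis. Payload 4 kg.
Tool frame: the origin (TCP) lies midway between the tips of the shut fingers; the grasp point (between the pads) lies 19 mm behind it; y points along the fingers, x is the direction in which the jaws open and shut, and the axes are right-handed (so a half turn about y gives the same grasp; the last joint's range is limited). The gripper opens to 94 mm and grips with 3 to 60 N. Pads are 16 mm wide; open, the fingers measure 119 mm over their backs; the gripper's body (75 mm by 177 mm) begins 78 mm behind the grasp point.
Start: joints at [-1.379, 0.087, 1.371, -0, 1.684, -0.103], TCP at [0.16, -0.526, 0.177] pointing down, gripper open.
Joint ranges: [-3.1, 3.1], [-0.76, 2.03], [0.27, 2.55], [-1.08, 4.22], [0.17, 2.65], [-2.57, 2.57]. Speed limits (rad/s): [2.79, 2.79, 3.14, 3.14, 3.14, 3.14].

### API

Orientations are given as [roll, pitch, yaw] about the fixed x, y, z axes, in that order (R = Rz(yaw) Ry(pitch) Rx(roll)).
In Python, from bench import robot gives the robot as it stands.
- The arm moves only by the shell command python3 -m creep 'ROWS'. ROWS is JSON, a list of rows, each a list of 7 numbers: the shift along the tool's x, y, z in mm, then the turn, a rotation vector about the tool's x, y, z in degrees, then the closure in counts, from 0 (fully open) to 255 (shut). A call has 1 to 5 rows; each row is the pose to reach, as a shift and turn from the pose commanded when the call began, along the tool's axes at that moment; what a row does not reach only later rows make up. A row lasts 1/8 s, in which the tool goes at most 62.5 mm and 10.7 degrees, less where a joint would pass 70% of its speed; a pose out of reach is approached as far as the arm can. A call with a gripper value outside its range is refused whole. The fingers move at their own pace and stop on an object; the grip force is fixed at half the most. Time passes only in rows, so rows that repeat a pose let the fingers close. It gives the time, the measured TCP pose, the force and the opening at its end, in the units of the state.
- robot.get_obs(): the state, without advancing time (a new reading comes with each control period).
- robot.snapshot(name): name is "scene" or "top" or "wrist"; returns a dict with "color" (400x640x3 uint8, blue, green, red), "fx", "fy", "cx", "cy" (pixels), "k1" (the pictures are not rectified: a ray, as slopes to the right and down, at radius r is drawn at 1 + k1 r^2 times it, then the intrinsics apply), "world_from_camera" (4x4, takes a point from camera to world coordinates); the wrist camera has in their place "mount" (4x4, takes a point from camera to tool coordinates, whose origin is the TCP and whose axes are the tool frame's). Camera axes: x right, y down, z forward; pixel columns grow to the right and rows downward; lengths in m; the calibration is good to about 2 mm. A picture is of the moment at which its call begins: read the wrist's pose just before it. There is no depth.
- robot.close_job(): hands the job in, once; it reports no verdict.
Trained networks look in the newest picture that a camera, given by its name, has taken for a name from the list of things; names that differ only in an ending like _2 or _b are one class to them, and where a whole thing is asked for, a point or a joint stands for the part that bears it (a point fixed in the world has none). Each returns a list of dicts, best first, with "p" (0 to 1); they miss things now and then, are a little off and sometimes report something else, mostly with a low value. They report only what shows in the picture. A call takes as long as a camera call. They do not tell look-alikes from the thing itself.
- robot.spot_in(name, camera): "point" ([x, y, z] in m, in world coordinates, good to about 4 mm: the middle of the surface that is visible of it).
- robot.landmark_of(name, camera): "point" ([x, y, z] in m, in world coordinates, good to about 4 mm: a listed point, or the origin of a listed thing).
The state is a dict: "time": time; "joint_positions": joint angles; "qvel": joint speeds; "joint_torque": joint torques, N m; "tool_pos": TCP position; "ee_rot": TCP orientation; "wrist_force": force on the tool from outside, world axes, zero at the start; "wrist_torque": the same for the moment, N m; "width": finger opening in m.
Only numpy, scipy, OpenCV 4.12 (cv2) and the standard library are available. Lean on these libraries where they do the work, as an engineer would, in place of code of your own. Each camera call takes 0.05 s, during which the arm holds its last target.

## Working session

There is one attempt and no reset: what is moved stays moved. The work goes in short steps, Python scripts to look and compute and a shell command to move; the robot and the scene stay as the last step left them, time stands still between calls to the robot, and variables do not carry over. Pictures are saved under pics/ and viewed, and the job is handed in when it is done.

```bash
ls; mkdir -p pics
python3 - <<'E'
from bench import robot
import cv2
o=robot.get_obs()
print({k:(v if not hasattr(v,'round') else v) for k,v in o.items()})
for n in ["scene","top","wrist"]:
    s=robot.snapshot(n); cv2.imwrite(f"pics/{n}0.png",s["color"])
    print(n,s.get("world_from_camera"),s.get("mount"),s["fx"],s["cx"],s["cy"],s["k1"])
E
```

```text
pics
{'time': 0.0, 'joint_positions': array([-1.37909555e+00,  8.79078003e-02,  1.37224126e+00,  1.30030466e-05,
        1.68357098e+00, -1.03099580e-01]), 'qvel': array([-0.00012864, -0.00167195,  0.00081034,  0.00141784, -0.00027376,
        0.00161137]), 'joint_torque': array([-1.07575059e-03, -3.40182424e+01, -3.02428508e+01,  7.15252664e-02,
        3.31208738e-02, -1.71564516e-04]), 'tool_pos': array([ 0.15968738, -0.52568047,  0.17563662]), 'ee_rot': array([-1.57056453,  0.00211476, -1.27599428]), 'wrist_force': array([ 0.39553332, -0.62064989, -0.20978795]), 'wrist_torque': array([-0.00240261, -0.02632388, -0.05983577]), 'width': 0.09418805281837092}
scene [[-0.68181945  0.56534082 -0.4642327   1.12661926]
 [ 0.731249    0.50944618 -0.45358516  0.52377638]
 [-0.01992862 -0.64873288 -0.76075522  1.00344191]
 [ 0.          0.          0.          1.        ]] None 371.6812479365451 324.9920929673685 203.99531419152746 -0.01290715282474237
top [[-0.00735263 -0.99413307  0.10791374  0.41177511]
 [-0.99996242  0.00681397 -0.00535947  0.00639648]
 [ 0.00459271 -0.10794909 -0.99414582  1.56534728]
 [ 0.          0.          0.          1.        ]] None 414.85805954079854 319.3096643719633 197.90189718001776 -0.009061817866181043
wrist None [[ 9.99999994e-01  1.98343771e-05  1.07144374e-04  9.09536316e-04]
 [-9.91548464e-05 -2.42104707e-01  9.70250123e-01 -2.07927652e-01]
 [ 4.51844641e-05 -9.70250128e-01 -2.42104704e-01  6.90364905e-02]
 [ 0.00000000e+00  0.00000000e+00  0.00000000e+00  1.00000000e+00]] 327.5855309838 322.772866077262 200.26316694804143 -0.06026619800754495
```

View pics/top0.png

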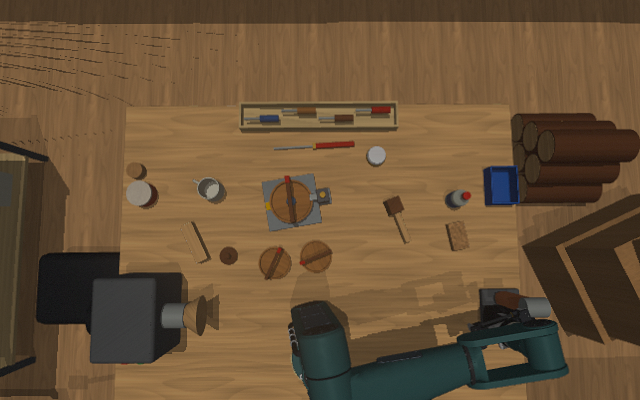

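View pics/scene0.png

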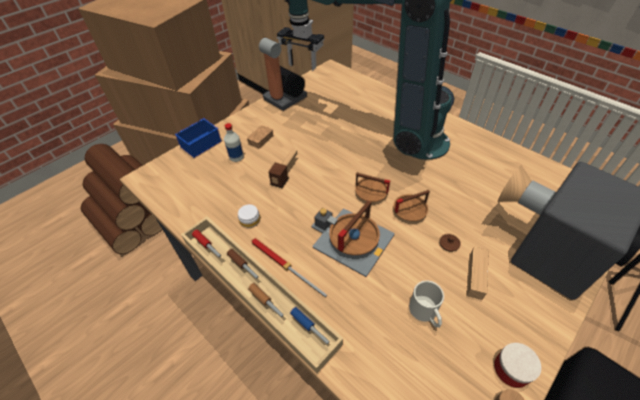

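Run:
```python
from bench import robot
import numpy as np
names="stand release_block pin pin_top yellow_mark dish dish_handle dish_red dish_centre ball ball_center mallet mallet_grip mallet_head wax_tin glue blank mug box_lid gouge sand_block".split()
for c in ["top","scene"]:
    for n in names:
        for f in ("landmark_of",):
            try: r=getattr(robot,f)(n,c)
            except Exception as e: r=[];print(n,e)
            print(c,n,[(np.round(d["point"],4).tolist(),round(d["p"],2)) for d in r[:4]])
print(robot.get_obs()['time'])
```

```text
top stand [([0.5702, -0.5108, -0.003], 0.16)]
top release_block [([0.5836, -0.0099, 0.0595], 0.64)]
pin it knows: ball, ball_center, blank, box_lid, dish, dish_centre, dish_handle, dish_red, glue, gouge, mallet, mallet_grip, mallet_head, mug, pin_top, release_block, sand_block, stand, wax_tin, yellow_ma
top pin []
top pin_top []
top yellow_mark [([0.5527, 0.1922, 0.009], 0.97)]
top dish [([0.3622, 0.0179, -0.0], 0.8), ([0.338, 0.1685, 0.0031], 0.75)]
top dish_handle [([0.5644, 0.1006, 0.1146], 0.94), ([0.3403, 0.1649, 0.0781], 0.93), ([0.3658, 0.014, 0.0771], 0.62)]
top dish_red [([0.3901, 0.1423, 0.0831], 0.85), ([0.3409, 0.0693, 0.0808], 0.69), ([0.3679, 0.3375, 0.0017], 0.69), ([0.6452, 0.1146, 0.1246], 0.65)]
top dish_centre [([0.3613, 0.0099, 0.008], 0.84), ([0.5659, 0.1083, 0.0241], 0.78), ([0.3415, 0.1668, 0.0062], 0.66), ([0.737, -0.2123, 0.0051], 0.28)]
top ball [([0.5719, 0.1045, 0.0281], 0.6)]
top ball_center [([0.567, 0.1046, 0.0445], 0.46), ([0.61, 0.3997, 0.0034], 0.4)]
top mallet [([0.5513, -0.2756, 0.0009], 0.92), ([0.439, -0.5125, -0.0004], 0.63)]
top mallet_grip [([
[... 1919 characters left out ...]
662, 0.1038, 0.0278], 0.42), ([0.5683, 0.103, 0.047], 0.4)]
scene mallet [([0.5483, -0.2736, -0.0021], 0.73)]
scene mallet_grip [([0.5, -0.2973, 0.0392], 0.97)]
scene mallet_head [([0.5502, -0.2735, 0.0358], 0.55), ([0.5667, -0.5064, -0.0001], 0.25)]
scene wax_tin [([0.7421, -0.2173, -0.002], 0.56)]
scene glue [([0.569, -0.507, -0.0022], 0.73)]
scene blank [([0.4184, 0.4611, -0.0018], 0.93)]
scene mug [([0.6148, 0.4032, 0.0029], 0.98), ([0.5875, -0.0109, 0.0815], 0.53)]
scene box_lid [([0.3677, 0.3443, -0.0032], 0.54)]
scene gouge [([0.7836, -0.0529, -0.0011], 0.79), ([0.3695, 0.3406, -0.0034], 0.64)]
scene sand_block [([0.4328, -0.5115, -0.0014], 0.79), ([0.5697, 0.0983, 0.119], 0.59)]
2.15
```

The top view shows three dish-like things: the large one on the grey stand at (291,202), and two small ones at (275,262) and (316,256). The large one on the stand, with the blue ball in it, fits the description. The mallet is at (393,205), with its handle running down to (407,241).

```bash
cat > h.py <<'E'
import numpy as np, cv2
from bench import robot
def K(s): return np.array([[s["fx"],0,s["cx"]],[0,s["fy"],s["cy"]],[0,0,1]]),np.array([s["k1"],0,0,0,0.])
def proj(s,P,T=None):
    T=s["world_from_camera"] if T is None else T
    Ti=np.linalg.inv(np.array(T)); k,d=K(s)
    return cv2.projectPoints(np.array(P,float).reshape(-1,1,3),cv2.Rodrigues(Ti[:3,:3])[0],Ti[:3,3],k,d)[0][:,0]
def back(s,uv,z,T=None):
    T=np.array(s["world_from_camera"] if T is None else T); k,d=K(s)
    n=cv2.undistortPoints(np.array(uv,float).reshape(-1,1,2),k,d)[:,0]
    r=np.c_[n,np.ones(len(n))]@T[:3,:3].T
    return T[:3,3]+r*((z-T[2,3])/r[:,2])[:,None]
def wristT(s,o):
    from scipy.spatial.transform import Rotation as R
    T=np.eye(4); T[:3,:3]=R.from_euler('xyz',o["ee_rot"]).as_matrix(); T[:3,3]=o["tool_pos"]
    return T@np.array(s["mount"])
def Rz(a,xy):
    a=np.radians(a); return np.array([np.cos(a)*xy[0]-np.sin(a)*xy[1],np.sin(a)*xy[0]+np.cos(a)*xy[1]])
E
python3 - <<'E'
from h import *
s=robot.snapshot("top"); im=s["color"]
def draw(im,s,m,st,dish):
    P=[]
    def ad(o,a,pts):
        for p in pts:
            P.append([*(np.array(o)+Rz(a,p[:2])),p[2]])
    ad(m[:2],m[2],[(x,y,.072) for x in(-.028,.028) for y in(-.025,.025)]+[(-.143,-.011,.048),(-.143,.011,.048)])
    ad(st[:2],st[2],[(x,y,.012) for x in(-.095,.095) for y in(-.1,.1)]+[(0,-.118,.082),(0,.089,.012)])
    ad(dish[:2],dish[2],[(-.082,.0,.126),(.082,0,.126)])
    return proj(s,P)
m=(.550,-.275,20);st=(.567,.104,9.3);d=(.567,.104,8)
uv=draw(im,s,m,st,d)
x0,y0=250,165
c=cv2.resize(im[y0:y0+90,x0:x0+170],None,fx=4.7,fy=4.7,interpolation=cv2.INTER_CUBIC)
for u in uv: cv2.circle(c,tuple(int(round(v)) for v in ((u-[x0,y0]+.5)*4.7)),2,(0,255,0),-1)
cv2.imwrite("pics/c1.png",c)
E
```

```text
(no output)
```

View pics/c1.png

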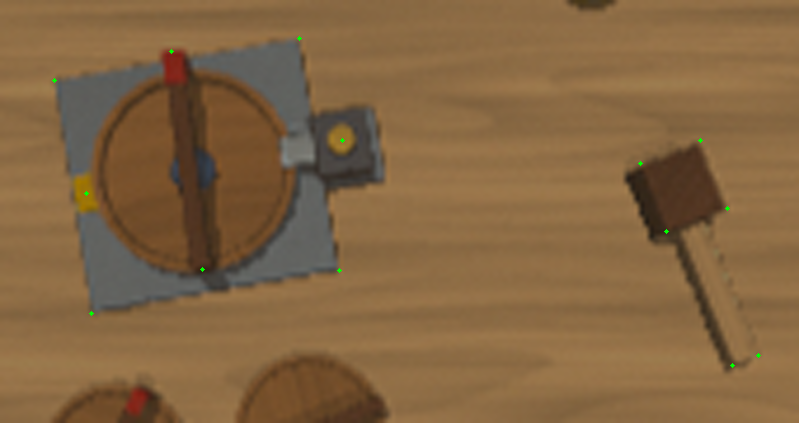

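The crop confirms the big dish on the stand, with the ball under the bar and the red end up at (175,65). My stand and pin overlay fits; the mallet model sits about 5 mm off. I'm moving over the mallet to refine it with the wrist camera.

```bash
python3 -m creep '[[-15,0,45,0,0,0,0],[-32,0,98,0,0,0,0],[-48,0,150,0,-1,0,0],[-64,0,202,0,-2,0,0],[-80,0,250,0,-4,0,0]]'
python3 - <<'E'
from h import *
o=robot.get_obs();t=o["tool_pos"];y=o["ee_rot"][2];d=np.array([.5005,-.2896])-t[:2]
print(t,np.degrees(o["ee_rot"]),"tx",d@[np.cos(y),np.sin(y)],"tz",d@[-np.sin(y),np.cos(y)])
E
```

```text
time: 2.82
tool_pos: [0.3772, -0.376, 0.1769]
ee_rot: [-1.571, -0.001, -1.205]
wrist_force: [0.3, -1.6, 0.1]
width: 0.094
[ 0.37718589 -0.37595807  0.17693464] [-8.99889620e+01 -3.36165092e-02 -6.90371406e+01] tx -0.03652505850079693 tz 0.14604795557017802
```

```bash
python3 -m creep '[[-14,0,50,0,0,0,0],[-26,0,100,0,0,0,0],[-36,0,135,0,0,0,0],[-37,0,146,0,0,0,0],[-37,0,146,0,0,0,0]]'
python3 - <<'E'
from h import *
o=robot.get_obs(); s=robot.snapshot("wrist"); T=wristT(s,o)
cv2.imwrite("pics/w1.png",s["color"])
for n in("mallet_grip","mallet_head","mallet"): print(n,[(np.round(d["point"],4).tolist(),round(d["p"],2)) for d in robot.landmark_of(n,"wrist")[:2]])
c=s["color"].copy()
for m,col in (((.549,-.271,21),(0,255,0)),):
    P=[[*(np.array(m[:2])+Rz(m[2],p[:2])),p[2]] for p in [(x,y,.072) for x in(-.028,.028) for y in(-.025,.025)]+[(-.143,-.011,.048),(-.143,.011,.048),(-.028,-.011,.048),(-.028,.011,.048)]]
    for u in proj(s,P,T): cv2.circle(c,tuple(np.round(u).astype(int)),2,col,-1)
cv2.imwrite("pics/w1o.png",c)
E
```

```text
time: 3.45
tool_pos: [0.4989, -0.2907, 0.1766]
ee_rot: [-1.572, -0.0, -1.206]
wrist_force: [-0.7, -0.3, -0.5]
width: 0.0942
mallet_grip [([0.4997, -0.2923, 0.0364], 0.64)]
mallet_head []
mallet [([0.549, -0.2758, 0.0008], 0.74)]
```

View pics/w1o.png

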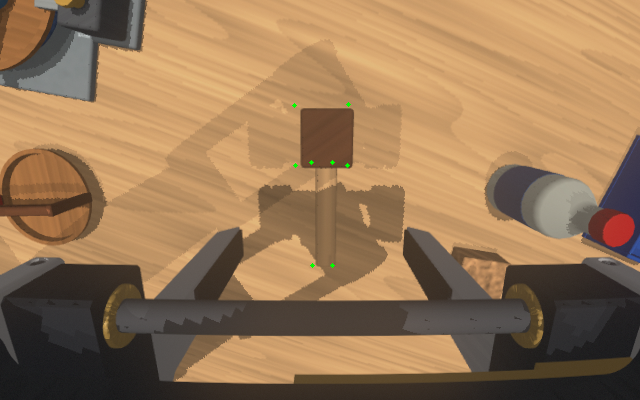

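Run:
```python
from h import *
o=robot.get_obs(); s=robot.snapshot("wrist"); T=wristT(s,o)
p=back(s,[(301,109),(354,109),(301,166.5),(353.5,167)],.072,T)[:,:2]
print(p.round(4),p.mean(0))
d=p[:2].mean(0)-p[2:].mean(0);print(np.degrees(np.arctan2(d[1],d[0])),np.linalg.norm(d),np.linalg.norm(p[1]-p[0]))
q=back(s,[(316.5,265),(336,265)],.048,T)[:,:2].mean(0);d=p.mean(0)-q;a=np.arctan2(d[1],d[0])
print(q,np.degrees(a),np.linalg.norm(d))
g=p.mean(0)-.052*np.array([np.cos(a),np.sin(a)]);t=o["tool_pos"];y=o["ee_rot"][2];e=g-t[:2]
print(g,np.degrees(y),t,"tx",e@[np.cos(y),np.sin(y)],"tz",e@[-np.sin(y),np.cos(y)])
```

```text
[[ 0.5639 -0.246 ]
 [ 0.5813 -0.2918]
 [ 0.5136 -0.2642]
 [ 0.531  -0.3115]] [ 0.54748484 -0.27837121]
20.7095182860259 0.05379523977872987 0.04900768303044262
[ 0.41581178 -0.32785652] 20.597200273052803 0.1406648163508922
[ 0.49880885 -0.2966646 ] -69.22362055408146 [ 0.49797827 -0.29153904  0.17691121] tx 0.005086880965858269 tz -0.0010415725671202608
```

```bash
python3 -m creep '[[4,50,-1,0,0,0,0],[4,100,-1,0,0,0,0],[4,140,-1,0,0,0,0],[4,158,-1,0,0,0,0],[4,158,-1,0,0,0,0]]'; python3 -m creep '[[0,0,0,0,0,0,160],[0,0,0,0,0,0,220],[0,0,0,0,0,0,240],[0,0,0,0,0,0,240],[0,0,0,0,0,0,240]]'
```

```text
time: 4.32
tool_pos: [0.4986, -0.2946, 0.018]
ee_rot: [-1.572, 0.002, -1.207]
wrist_force: [0.5, 0.3, 0.1]
width: 0.0939
time: 4.95
tool_pos: [0.4995, -0.2946, 0.0189]
ee_rot: [-1.571, -0.0, -1.206]
wrist_force: [-0.1, 0.1, 0.9]
width: 0.0475
```

```bash
python3 -m creep '[[0,0,0,0,0,0,255],[0,0,0,0,0,0,255],[0,0,0,0,0,0,255],[0,0,0,0,0,0,255],[0,0,0,0,0,0,255]]'; python3 -m creep '[[0,-15,0,0,0,0,255],[0,-55,0,0,0,0,255],[0,-95,0,0,0,0,255],[0,-110,0,0,0,0,255],[0,-110,0,0,0,0,255]]';  python3 - <<'E'
from h import *
o=robot.get_obs(); s=robot.snapshot("wrist");cv2.imwrite("pics/w2.png",s["color"])
s=robot.snapshot("top")
print([(n,[(np.round(d["point"],4).tolist(),round(d["p"],2)) for d in robot.landmark_of(n,"top")[:3]]) for n in ("pin_top","release_block","mallet_head")])
E
```

```text
time: 5.58
tool_pos: [0.4998, -0.2948, 0.0193]
ee_rot: [-1.57, -0.001, -1.206]
wrist_force: [-0.7, -0.2, 1.8]
width: 0.0007
time: 6.2
tool_pos: [0.5, -0.2949, 0.1299]
ee_rot: [-1.57, -0.002, -1.206]
wrist_force: [0.4, 0.4, 0.0]
width: 0.0006
[('pin_top', [([0.5875, -0.0163, 0.0813], 0.51)]), ('release_block', [([0.5847, -0.0108, 0.064], 0.75), ([0.6144, 0.4001, -0.0003], 0.56), ([0.5711, 0.1104, 0.0197], 0.15)]), ('mallet_head', [([0.5487, -0.2781, 0.0355], 0.51)])]
```

View pics/w2.png

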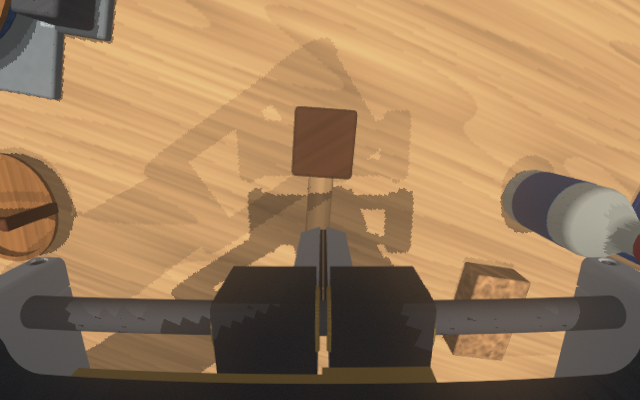

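Run:
```python
from h import *
o=robot.get_obs(); s=robot.snapshot("wrist"); T=wristT(s,o);c=s["color"]
t=o["tool_pos"]
print(t,proj(s,[t,t+[0,0,.019],[t[0],t[1],.017],[t[0],t[1],.036],[t[0],t[1],.048]],T))
p=back(s,[(297,107),(357,111),(292,174.5),(351,178.5)],.072,T)[:,:2]
m=p.mean(0);d=p[:2].mean(0)-p[2:].mean(0);a=np.arctan2(d[1],d[0]);print(m,np.degrees(a),np.linalg.norm(d))
q=np.array(m);P=[[*(m+Rz(np.degrees(a),x)),z] for x,z in (((-.143,0),.048),((-.052,0),.048),((-.052,0),.036))]
print(P,proj(s,P,T))
s=robot.snapshot("scene")
cv2.imwrite("pics/s2.png",cv2.resize(s["color"][100:220,220:380],None,fx=5,fy=5))
```

```text
[ 0.49849779 -0.29386555  0.1265503 ] [[321.47069765 225.12141211]
 [321.2514709  234.99778267]
 [322.25104515 189.9961092 ]
 [322.15443845 194.34206851]
 [322.08720209 197.3671936 ]]
[ 0.54567303 -0.27783016] 16.25170631261319 0.053265833301220276
[[np.float64(0.40838709547926866), np.float64(-0.31784980236934673), 0.048], [np.float64(0.49575087383892696), np.float64(-0.2923827603203671), 0.048], [np.float64(0.49575087383892696), np.float64(-0.2923827603203671), 0.036]] [[312.14281624 289.99654531]
 [319.46332782 199.56328615]
 [319.63000216 196.4597779 ]]
```

View pics/s2.png

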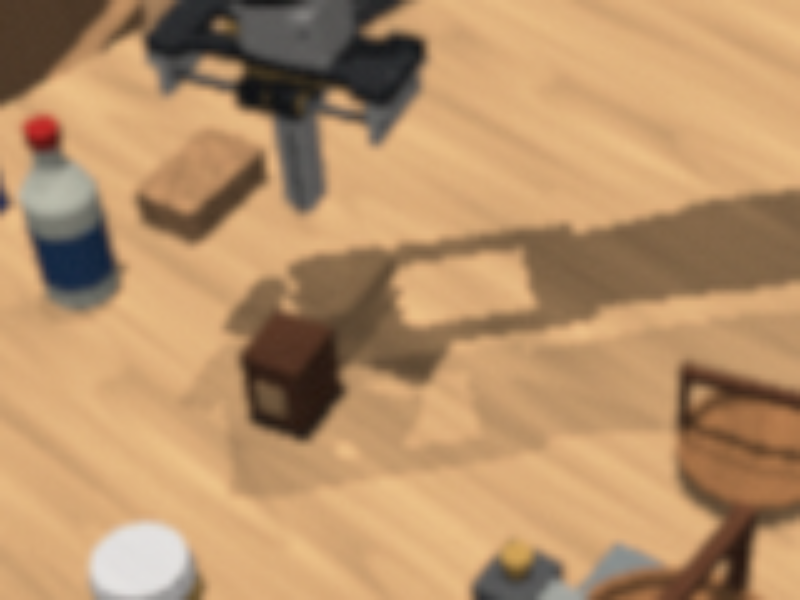

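Run:
```python
import cv2,numpy as np
a=cv2.imread("pics/scene0.png")[130:210,240:320]
from h import *
s=robot.snapshot("scene"); b=s["color"][130:210,240:320]
w=robot.snapshot("wrist")["color"][90:290,250:400]
o=np.hstack([cv2.resize(a,(400,400)),cv2.resize(b,(400,400))]); cv2.imwrite("pics/cmp.png",o)
cv2.imwrite("pics/w3.png",cv2.resize(w,None,fx=3,fy=3))
```

```text
(no output)
```

View pics/cmp.png

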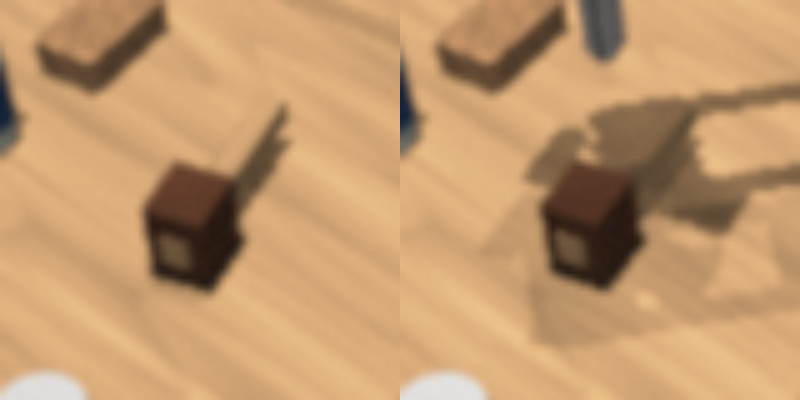

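View pics/w3.png

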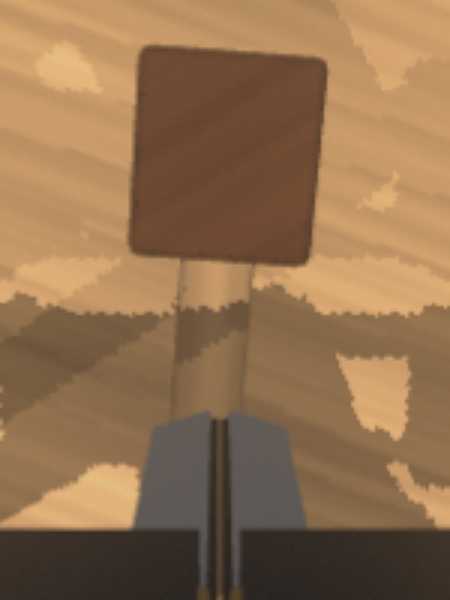

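Run:
```python
from h import *
s=robot.snapshot("scene");o=robot.get_obs();t=o["tool_pos"]
print(t,proj(s,[t,t+[0,0,.019],t+[0,0,.03],t-[0,0,.03]]),o["joint_positions"],o["wrist_force"])
c=s["color"][70:190,220:380].copy();c=cv2.resize(c,None,fx=5,fy=5,interpolation=cv2.INTER_CUBIC)
for u in proj(s,[t,t+[0,0,.019]]): cv2.circle(c,tuple(((u-[220,70]+.5)*5).astype(int)),3,(0,255,0),-1)
cv2.imwrite("pics/s3.png",c)
```

```text
[ 0.49927814 -0.29444883  0.12820925] [[282.1551549  147.0164602 ]
 [281.5789492  142.90707325]
 [281.23961727 140.48664795]
 [283.04022689 153.32705796]] [-6.30615705e-01  1.67780702e-01  1.37717160e+00 -5.39793423e-05
  1.59755553e+00  5.75612686e-01] [ 0.39291271 -0.59888052  1.21772014]
```

View pics/s3.png

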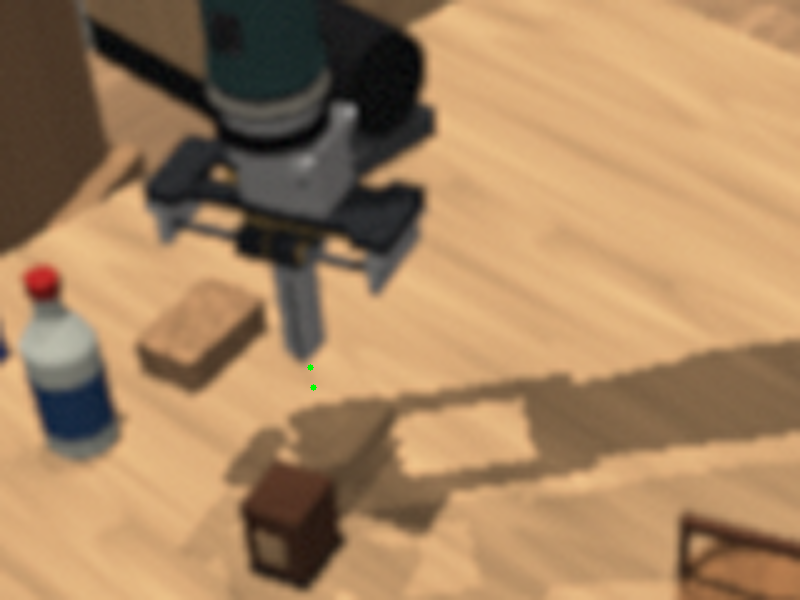

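Run:
```python
from h import *
from scipy.spatial.transform import Rotation as R
s=robot.snapshot("scene");o=robot.get_obs();w=robot.snapshot("wrist");t=o["tool_pos"];Rm=R.from_euler('xyz',o["ee_rot"]).as_matrix()
c=cv2.resize(s["color"][100:160,240:320],None,fx=6,fy=6,interpolation=cv2.INTER_CUBIC)
d=cv2.resize(w["color"][190:290,290:355],None,fx=4,fy=4,interpolation=cv2.INTER_CUBIC)
for y,col in((0,(0,255,0)),(-.019,(0,255,255)),(-.03,(0,0,255))):
    P=np.array([t+Rm@[x,y,z] for x in(-.0125,.0125) for z in(-.008,.008)])
    for u in proj(s,P): cv2.circle(c,tuple(((u-[240,100]+.5)*6).astype(int)),2,col,-1)
    for u in proj(w,P,wristT(w,o)): cv2.circle(d,tuple(((u-[290,190]+.5)*4).astype(int)),2,col,-1)
d=cv2.copyMakeBorder(d,0,max(0,c.shape[0]-d.shape[0]),0,0,0)[:c.shape[0]]; c=cv2.copyMakeBorder(c,0,d.shape[0]-c.shape[0],0,0,0)
cv2.imwrite("pics/tip.png",np.hstack([c,d]))
```

```text
(no output)
```

View pics/tip.png

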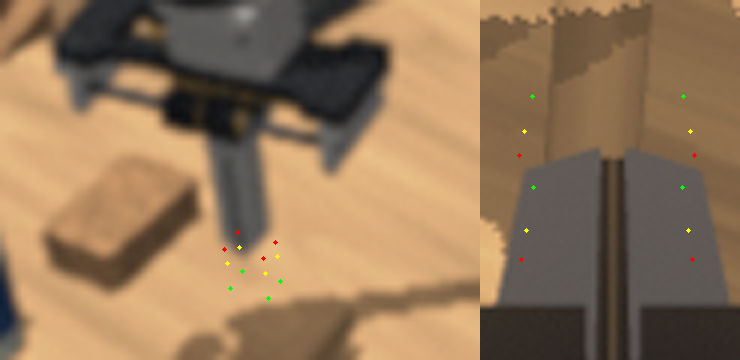

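The fingers closed above the handle. Scene and wrist views both put the real fingertips about 28 mm short of the reported TCP, at crop (243,247) against a predicted (255,285). I'll go about 28 mm lower by the reported value, turn to match the mallet's slightly shifted pose, and check.

```bash
python3 -m creep '[[-3,0,-2,0,5,0,0],[-3,0,-2,0,5,0,0],[-3,0,-2,0,5,0,0],[-3,0,-2,0,5,0,0],[-3,0,-2,0,5,0,0]]'; python3 -m creep '[[0,0,0,0,0,0,0],[0,0,0,0,0,0,0],[0,20,0,0,0,0,0],[0,60,0,0,0,0,0],[0,100,0,0,0,0,0]]';python3 - <<'E'
from h import *
s=robot.snapshot("wrist");cv2.imwrite("pics/w4.png",s["color"])
s=robot.snapshot("scene");cv2.imwrite("pics/s4.png",cv2.resize(s["color"][90:210,220:380],None,fx=5,fy=5,interpolation=cv2.INTER_CUBIC))
E
```

```text
time: 7.42
tool_pos: [0.4966, -0.2925, 0.1288]
ee_rot: [-1.571, -0.0, -1.293]
wrist_force: [-0.0, -0.6, 0.5]
width: 0.047
time: 8.05
tool_pos: [0.4969, -0.2928, 0.0282]
ee_rot: [-1.57, -0.001, -1.293]
wrist_force: [0.2, -0.7, -0.3]
width: 0.0935
```

View pics/w4.png

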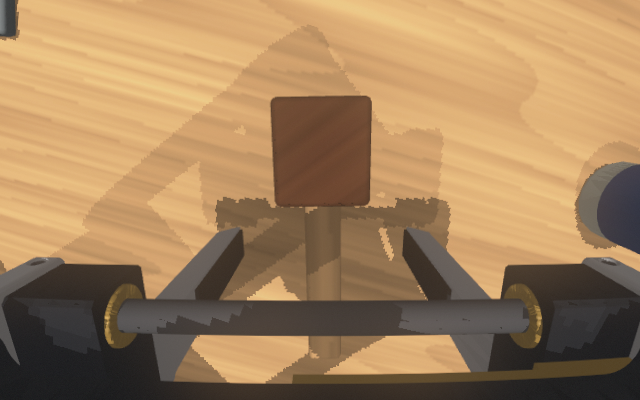

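View pics/s4.png

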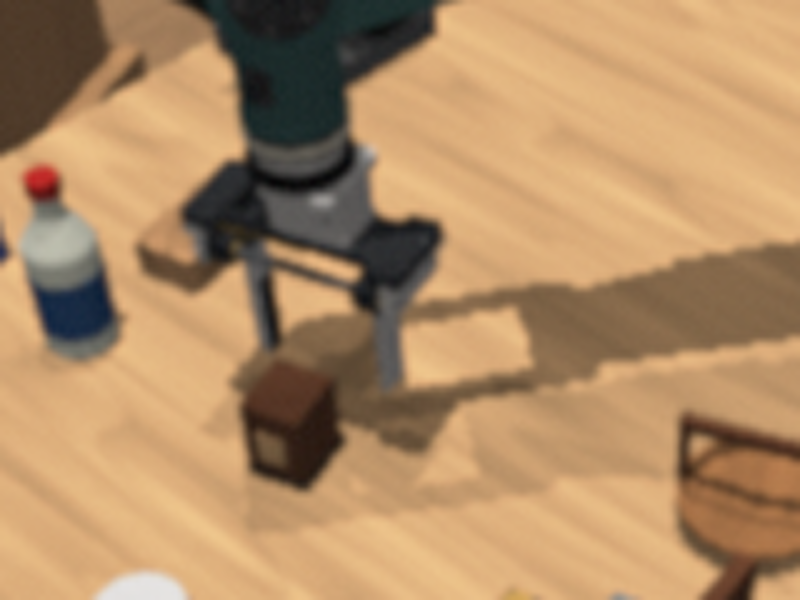

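Mallet head spans (272–371, 97–206) with its handle centred between the open fingers at column ~322; the tips are still well above the bench. Descending further.

```bash
python3 -m creep '[[0,10,0,0,0,0,0],[0,20,0,0,0,0,0],[0,28,0,0,0,0,0],[0,35,0,0,0,0,0],[0,35,0,0,0,0,60]]'; python3 -m creep '[[0,0,0,0,0,0,255],[0,0,0,0,0,0,255],[0,0,0,0,0,0,255],[0,0,0,0,0,0,255],[0,0,0,0,0,0,255]]'; python3 -m creep '[[0,0,0,0,0,0,255],[0,0,0,0,0,0,255],[0,0,0,0,0,0,255]]'
```

```text
time: 8.78
tool_pos: [0.4961, -0.2922, -0.0068]
ee_rot: [-1.572, 0.001, -1.293]
wrist_force: [-0.4, 0.1, -0.8]
width: 0.0872
time: 9.4
tool_pos: [0.4965, -0.2925, -0.0062]
ee_rot: [-1.571, -0.0, -1.293]
wrist_force: [0.0, 0.1, 0.4]
width: 0.0376
time: 9.78
tool_pos: [0.4965, -0.2925, -0.0062]
ee_rot: [-1.571, -0.0, -1.294]
wrist_force: [0.5, 0.3, -0.9]
width: 0.0215
```

```bash
python3 -m creep '[[0,0,0,0,0,0,255],[0,-20,0,0,0,0,255],[0,-60,0,0,0,0,255],[0,-100,0,0,0,0,255],[0,-120,0,0,0,0,255]]';python3 - <<'E'
from h import *
o=robot.get_obs();s=robot.snapshot("wrist");cv2.imwrite("pics/w5.png",s["color"])
for n in("mallet_grip","mallet_head","mallet"): print(n,[(np.round(d["point"],4).tolist(),round(d["p"],2)) for d in robot.landmark_of(n,"wrist")[:2]])
s=robot.snapshot("scene");cv2.imwrite("pics/s5.png",cv2.resize(s["color"][50:210,220:380],None,fx=4,fy=4,interpolation=cv2.INTER_CUBIC))
# for goal: pin
t=o["tool_pos"];y=o["ee_rot"][2]
print(t,np.degrees(y),o["wrist_force"],o["width"])
E
```

```text
time: 10.4
tool_pos: [0.4971, -0.293, 0.1159]
ee_rot: [-1.569, -0.002, -1.293]
wrist_force: [0.3, 0.1, -3.4]
width: 0.0218
mallet_grip [([0.5011, -0.293, 0.1591], 0.96)]
mallet_head [([0.4399, -0.5117, -0.0005], 0.71)]
mallet [([0.5483, -0.2781, 0.1236], 0.81)]
[ 0.49707669 -0.29295814  0.11589648] -74.10895201181376 [ 0.27464312  0.06179469 -3.41504747] 0.021802387787957508
```

View pics/w5.png

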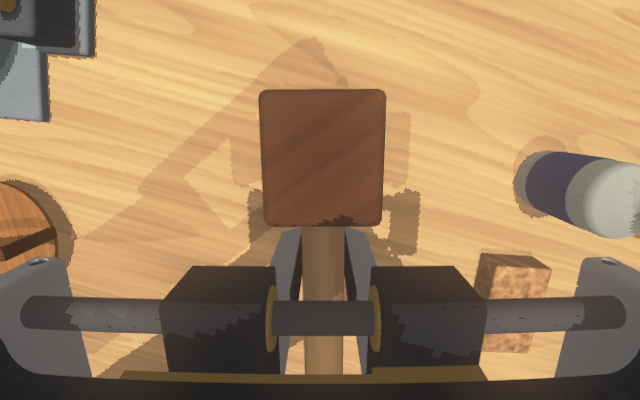

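View pics/s5.png

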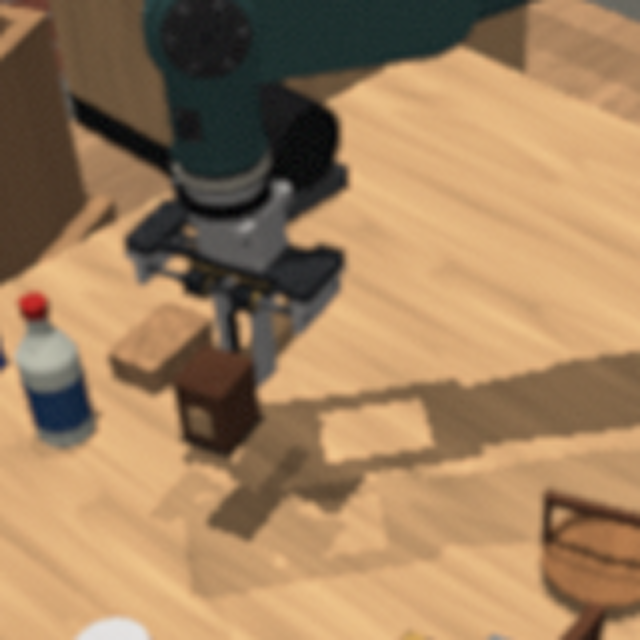

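```bash
python3 -m creep '[[-30,0,15,0,0,0,255],[-75,0,38,0,0,0,255],[-120,0,60,0,0,0,255],[-165,0,83,0,0,0,255],[-200,0,100,0,0,0,255]]';python3 -m creep '[[-25,0,12,0,0,0,255],[-45,0,22,0,0,0,255],[-45,0,22,0,0,0,255]]';python3 - <<'E'
from h import *
o=robot.get_obs();s=robot.snapshot("wrist");cv2.imwrite("pics/w6.png",s["color"])
s=robot.snapshot("scene");cv2.imwrite("pics/s6.png",cv2.resize(s["color"][130:290,260:420],None,fx=4,fy=4,interpolation=cv2.INTER_CUBIC))
t=o["tool_pos"];y=o["ee_rot"][2];e=np.array([.5475,-.0235])-t[:2]
print(t,np.degrees(y),"tx",e@[np.cos(y),np.sin(y)],"tz",e@[-np.sin(y),np.cos(y)])
E
```

```text
time: 11.28
tool_pos: [0.5367, -0.0704, 0.1113]
ee_rot: [-1.574, 0.002, -1.292]
wrist_force: [-0.0, 0.5, -2.5]
width: 0.0216
time: 11.65
tool_pos: [0.5456, -0.022, 0.1115]
ee_rot: [-1.575, 0.002, -1.291]
wrist_force: [0.1, -0.3, -2.8]
width: 0.0218
[ 0.54558993 -0.0219857   0.111522  ] -73.95699586933326 tx 0.0019831918132351533 tz 0.0014171906709205227
```

View pics/w6.png

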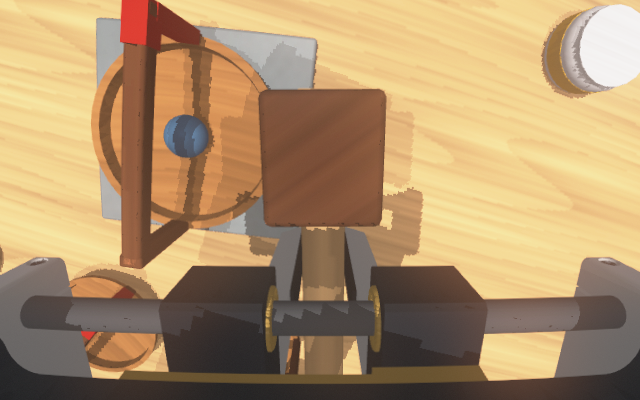

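View pics/s6.png

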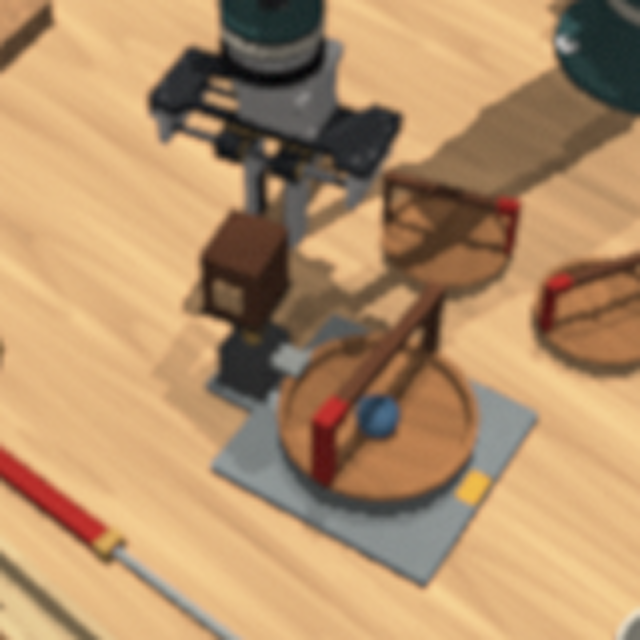

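```bash
python3 -m creep '[[1,12,1,0,0,0,255],[2,26,1,0,0,0,255],[2,32,1,0,0,0,255],[2,37,1,0,0,0,255],[2,42,1,0,0,0,255]]'; python3 -m creep '[[0,4,0,0,0,0,255],[0,7,0,0,0,0,255],[0,10,0,0,0,0,255]]';python3 - <<'E'
from h import *
o=robot.get_obs();s=robot.snapshot("wrist");cv2.imwrite("pics/w7.png",s["color"])
s=robot.snapshot("scene");cv2.imwrite("pics/s7.png",cv2.resize(s["color"][150:250,280:380],None,fx=6,fy=6,interpolation=cv2.INTER_CUBIC))
E
```

```text
time: 12.38
tool_pos: [0.5481, -0.0254, 0.0727]
ee_rot: [-1.571, -0.001, -1.294]
wrist_force: [-3.8, -0.7, 3.9]
width: 0.022
time: 12.75
tool_pos: [0.5483, -0.0253, 0.0621]
ee_rot: [-1.571, -0.001, -1.293]
wrist_force: [-3.5, -1.4, 3.8]
width: 0.022
```

View pics/s7.png

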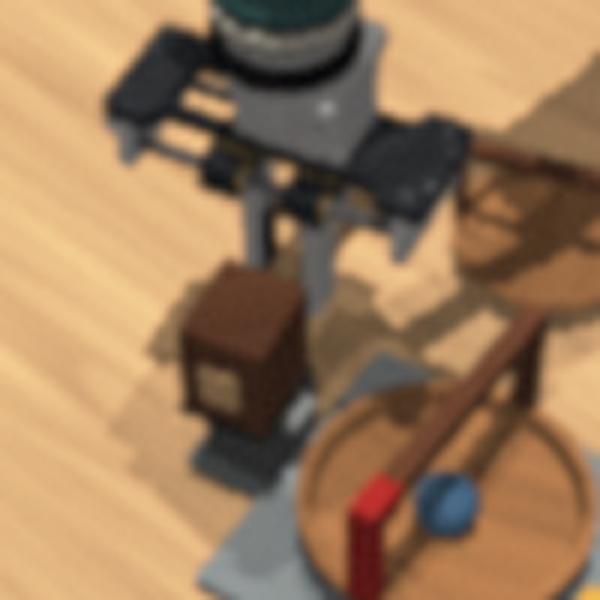

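View pics/w7.png

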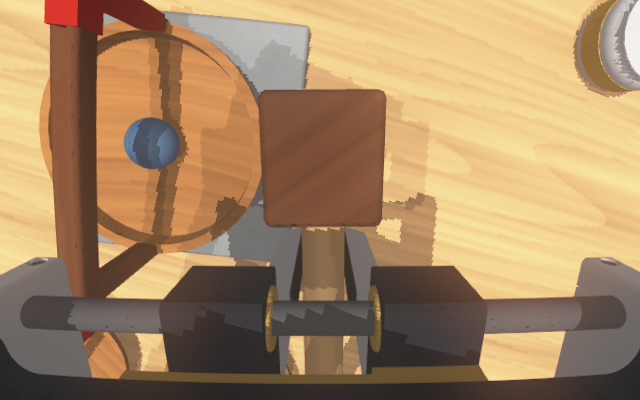

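```bash
python3 -m creep '[[0,1,0,0,0,0,255],[0,2,0,0,0,0,255]]'; python3 -m creep '[[0,1,0,0,0,0,255],[0,1,0,0,0,0,255]]'
```

```text
time: 13.1
tool_pos: [0.5485, -0.0253, 0.0616]
ee_rot: [-1.57, -0.001, -1.293]
wrist_force: [-8.2, -1.6, 12.6]
width: 0.0215
time: 13.35
tool_pos: [0.5486, -0.0253, 0.0615]
ee_rot: [-1.57, -0.001, -1.293]
wrist_force: [-8.7, -0.6, 12.9]
width: 0.0219
```

The force jumped to about 16 N net with no more travel, so the pin is at its stop. Lifting off and returning the mallet.

```bash
python3 -m creep '[[0,-12,0,0,0,0,255],[0,-35,0,0,0,0,255],[0,-52,0,0,0,0,255],[20,-52,-10,0,0,0,255],[60,-52,-30,0,0,0,255]]'; python3 -m creep '[[50,0,-25,0,0,0,255],[100,0,-50,0,0,0,255],[150,0,-75,0,0,0,255],[182,0,-91,0,0,0,255],[186,0,-93,0,0,0,255]]';python3 - <<'E'
from h import *
o=robot.get_obs();s=robot.snapshot("scene");cv2.imwrite("pics/s8.png",cv2.resize(s["color"][100:280,240:420],None,fx=4,fy=3.3,interpolation=cv2.INTER_CUBIC))
for c in("scene","top"):
  robot.snapshot(c)
  print([(n,[(np.round(d["point"],4).tolist(),round(d["p"],2)) for d in robot.landmark_of(n,c)[:3]]) for n in ("pin_top",)])
t=o["tool_pos"];y=o["ee_rot"][2];e=np.array([.497,-.293])-t[:2]
print(t,np.degrees(y),"tx",e@[np.cos(y),np.sin(y)],"tz",e@[-np.sin(y),np.cos(y)])
E
```

```text
time: 13.98
tool_pos: [0.5367, -0.0903, 0.1109]
ee_rot: [-1.569, 0.0, -1.29]
wrist_force: [-0.3, -0.7, -2.9]
width: 0.0213
time: 14.6
tool_pos: [0.4969, -0.2977, 0.1101]
ee_rot: [-1.571, -0.0, -1.297]
wrist_force: [0.4, 0.1, -2.5]
width: 0.0216
[('pin_top', [([0.5825, -0.0117, 0.0645], 0.52), ([0.5484, 0.1913, 0.0122], 0.44), ([0.4977, -0.2977, 0.156], 0.4)])]
[('pin_top', [([0.5806, -0.0129, 0.062], 0.54), ([0.5888, -0.0124, 0.0665], 0.48), ([0.6472, 0.116, 0.127], 0.21)])]
[ 0.4968863  -0.29774397  0.11011434] -74.31899584252143 tx -0.004536674580029138 tz 0.001391670958109694
```

View pics/s8.png

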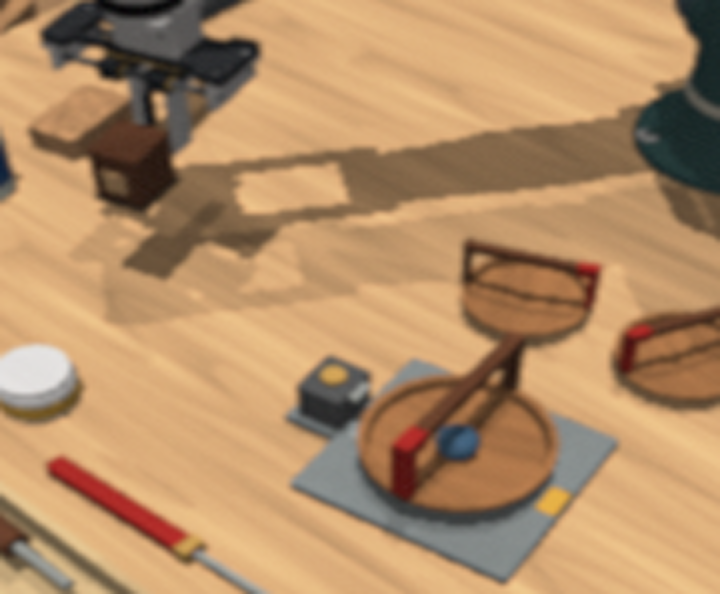

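The picture shows the pin head at (335,374) sitting low on the block and the dog drawn back off the dish rim, so the dish is free. Setting the mallet down.

```bash
python3 -m creep '[[-4,40,1,0,0,0,255],[-4,85,1,0,0,0,255],[-4,105,1,0,0,0,255],[-4,111,1,0,0,0,255],[-4,113,1,0,0,0,255]]'; python3 -m creep '[[0,1,0,0,0,0,255],[0,3,0,0,0,0,255],[0,3,0,0,0,0,255]]'
```

```text
time: 15.48
tool_pos: [0.4981, -0.2909, -0.0015]
ee_rot: [-1.57, -0.001, -1.292]
wrist_force: [-0.3, -0.6, -2.8]
width: 0.0217
time: 15.85
tool_pos: [0.4974, -0.2915, -0.0047]
ee_rot: [-1.57, -0.001, -1.294]
wrist_force: [-0.9, 0.4, -2.8]
width: 0.0214
```

```bash
python3 -m creep '[[0,1,0,0,0,0,255],[0,2,0,0,0,0,255],[0,2,0,0,0,0,255]]'
```

```text
time: 16.23
tool_pos: [0.4973, -0.2915, -0.0063]
ee_rot: [-1.571, -0.001, -1.294]
wrist_force: [-1.9, 1.6, 4.6]
width: 0.0223
```

Contact with the bench: +4.6 N upward. Release.

```bash
python3 -m creep '[[0,0,0,0,0,0,0],[0,0,0,0,0,0,0],[0,0,0,0,0,0,0],[0,0,0,0,0,0,0],[0,0,0,0,0,0,0]]'; python3 -m creep '[[0,0,0,0,0,0,0],[0,-25,0,0,0,0,0],[0,-75,0,0,0,0,0],[0,-135,0,0,0,0,0],[0,-190,0,0,0,0,0]]'
python3 - <<'E'
from h import *
o=robot.get_obs();s=robot.snapshot("wrist");cv2.imwrite("pics/w9.png",s["color"])
print([(n,[(np.round(d["point"],4).tolist(),round(d["p"],2)) for d in robot.landmark_of(n,"wrist")[:2]]) for n in ("mallet_head","mallet")])
# tip target: above dish handle with yaw
for c in("top","scene"):
  robot.snapshot(c)
  for n in("dish_handle","dish_red","ball_center"):
    print(c,n,[(np.round(d["point"],4).tolist(),round(d["p"],2)) for d in robot.landmark_of(n,c)[:4]])
t=o["tool_pos"];y=o["ee_rot"][2];e=np.array([.567,.104])-t[:2]
print(t,np.degrees(y),"tx",e@[np.cos(y),np.sin(y)],"tz",e@[-np.sin(y),np.cos(y)])
E
```

```text
time: 16.85
tool_pos: [0.4973, -0.2913, -0.0073]
ee_rot: [-1.571, -0.0, -1.293]
wrist_force: [-0.2, -0.2, 0.9]
width: 0.0683
time: 17.48
tool_pos: [0.4972, -0.2912, 0.1849]
ee_rot: [-1.57, -0.001, -1.293]
wrist_force: [1.3, -0.4, 0.1]
width: 0.0937
[('mallet_head', []), ('mallet', [([0.5456, -0.274, 0.0004], 0.83)])]
top dish_handle [([0.3412, 0.1667, 0.0773], 0.87), ([0.5683, 0.1044, 0.0185], 0.66), ([0.3648, 0.0152, 0.0792], 0.65), ([0.5643, 0.0996, 0.114], 0.61)]
top dish_red [([0.646, 0.1164, 0.1269], 0.89), ([0.3926, 0.1391, 0.0862], 0.73), ([0.3441, 0.0668, 0.0819], 0.62)]
top ball_center [([0.5689, 0.1026, 0.0464], 0.43), ([0.4941, -0.2908, 0.0338], 0.31)]
scene dish_handle [([0.3429, 0.1707, 0.0747], 0.86), ([0.3627, 0.0158, 0.0789], 0.74), ([0.5698, 0.1012, 0.1205], 0.61)]
scene dish_red [([0.6484, 0.1192, 0.1253], 0.93), ([0.3384, 0.0679, 0.0851], 0.91), ([0.3896, 0.1396, 0.0798], 0.61), ([0.617, 0.4007, 0.0017], 0.35)]
scene ball_center [([0.5672, 0.1069, 0.0448], 0.41)]
[ 0.49721018 -0.2912225   0.18494714] -74.11022276310004 tx -0.3610135290619725 tz 0.175330186034501
```

View pics/w9.png

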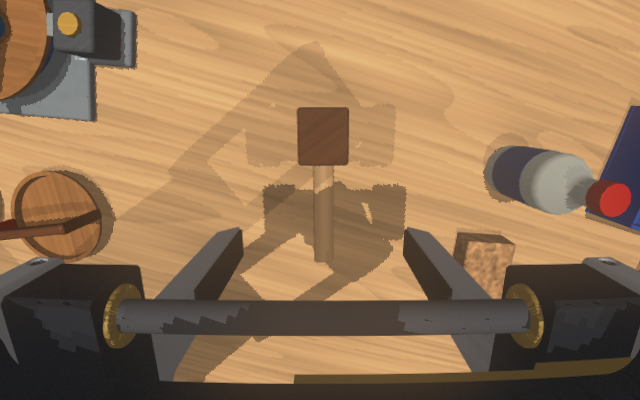

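Mallet stands on the bench, head (298–348, 108–165), fingers clear. On to the dish.

```bash
python3 -m creep '[[-35,0,17,0,0,0,0],[-85,0,41,0,1,0,0],[-135,0,65,0,3,0,0],[-185,0,90,0,5,0,0],[-235,0,114,0,7,0,0]]'
python3 - <<'E'
from h import *
o=robot.get_obs();t=o["tool_pos"];y=o["ee_rot"][2];e=np.array([.567,.104])-t[:2]
print(t,np.degrees(y),"tx",e@[np.cos(y),np.sin(y)],"tz",e@[-np.sin(y),np.cos(y)])
E
```

```text
time: 18.65
tool_pos: [0.5424, -0.0323, 0.1822]
ee_rot: [-1.571, 0.0, -1.417]
wrist_force: [0.9, -0.8, 0.2]
width: 0.0943
[ 0.54239917 -0.03225406  0.18218235] -81.1904947083762 tx -0.1308790569201905 tz 0.04517789039665744
```

```bash
python3 -m creep '[[-45,-10,16,0,0,0,0],[-90,-20,31,0,0,0,0],[-120,-20,42,0,0,0,0],[-131,-20,45,0,0,0,0],[-131,-20,45,0,0,0,0]]'
python3 - <<'E'
from h import *
o=robot.get_obs();s=robot.snapshot("wrist");cv2.imwrite("pics/w10.png",s["color"]);print(o["tool_pos"],np.degrees(o["ee_rot"]))
E
```

```text
time: 19.27
tool_pos: [0.5664, 0.1023, 0.202]
ee_rot: [-1.572, -0.001, -1.415]
wrist_force: [0.5, 0.2, 0.5]
width: 0.0941
[0.56640271 0.10226731 0.20203601] [-9.00849099e+01 -3.35985900e-02 -8.10705998e+01]
```

View pics/w10.png

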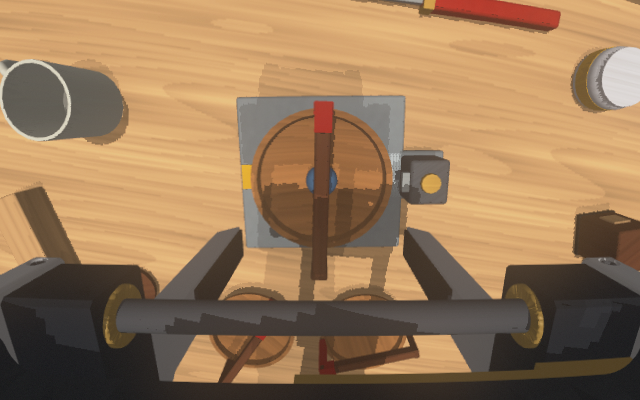

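Run:
```python
from h import *
o=robot.get_obs();s=robot.snapshot("wrist");T=wristT(s,o)
cv2.imwrite("pics/w10c.png",cv2.resize(s["color"][80:300,230:460],None,fx=3,fy=2.7))
p=back(s,[(323.5,102),(319.5,279)],.126,T)[:,:2];m=p.mean(0);d=p[0]-p[1];a=np.arctan2(d[1],d[0])
print(p,m,np.degrees(a),np.linalg.norm(d))
y=o["ee_rot"][2];e=m-o["tool_pos"][:2]
print("tx",e@[np.cos(y),np.sin(y)],"tz",e@[-np.sin(y),np.cos(y)],"yaw",np.degrees(a)-90-np.degrees(y))
q=back(s,[(431.5,184),(246.5,177)],.012,T);q[0]=back(s,[(431.5,184)],.068,T)[0];d=q[1]-q[0];print("stand y dir",q[:,:2],np.degrees(np.arctan2(d[1],d[0]))-90)
```

```text
[[0.64855063 0.11259807]
 [0.48775341 0.09129123]] [0.56815202 0.10194465] 7.548150054752384 0.16220273611355338
tx -0.0001378517148699307 tz 0.0017547968469301266 yaw -1.3159166183180275
stand y dir [[ 0.58610522 -0.01441744]
 [ 0.55134025  0.19326284]] 9.50300754495035
```

View pics/w10c.png

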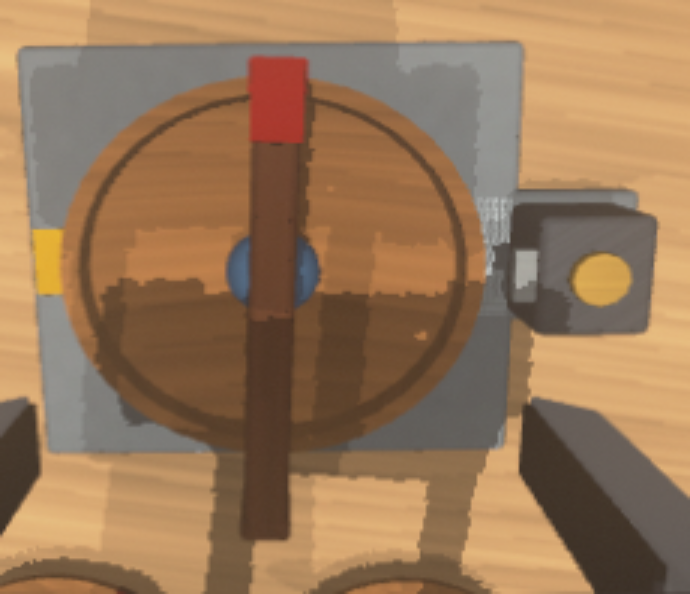

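The crop shows the bar centred under the gripper, with the red end at (280,98), the ball in the middle, the pin low and the dog clear of the rim. Descending to the bar (28 mm lower than the reported TCP would suggest).

```bash
python3 -m creep '[[0,35,2,0,1,0,0],[0,75,2,0,1,0,0],[0,110,2,0,1,0,60],[0,125,2,0,1,0,120],[0,131,2,0,1,0,190]]'; python3 -m creep '[[0,0,0,0,0,0,190],[0,0,0,0,0,0,190],[0,0,0,0,0,0,190],[0,0,0,0,0,0,190]]'
python3 - <<'E'
from h import *
o=robot.get_obs();s=robot.snapshot("wrist");cv2.imwrite("pics/w11.png",s["color"]);print(o["tool_pos"],np.degrees(o["ee_rot"]),o["width"])
s=robot.snapshot("scene");cv2.imwrite("pics/s11.png",cv2.resize(s["color"][130:270,280:420],None,fx=4,fy=4,interpolation=cv2.INTER_CUBIC))
E
```

```text
time: 20.0
tool_pos: [0.5686, 0.1018, 0.0714]
ee_rot: [-1.571, -0.0, -1.434]
wrist_force: [-0.7, 1.1, 0.5]
width: 0.0674
time: 20.5
tool_pos: [0.5691, 0.1028, 0.0724]
ee_rot: [-1.57, -0.0, -1.433]
wrist_force: [-0.1, -0.4, -0.5]
width: 0.0273
[0.56907485 0.10277989 0.07241046] [-8.99351858e+01 -9.97708696e-03 -8.20995968e+01] 0.027342531590956873
```

View pics/w11.png

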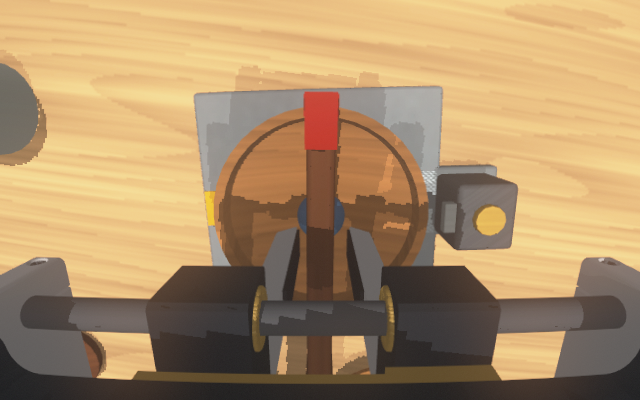

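View pics/s11.png

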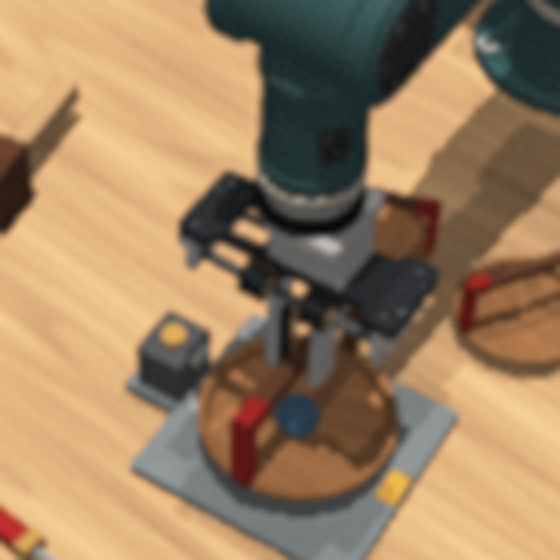

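Fingers straddle the bar at column ~321, well centred; the ball is centred. Closing and waiting for the grip.

```bash
python3 -m creep '[[0,0,0,0,0,0,225],[0,0,0,0,0,0,255],[0,0,0,0,0,0,255],[0,0,0,0,0,0,255],[0,0,0,0,0,0,255]]'; python3 -m creep '[[0,-1,0,0,0,0,255],[0,-3,0,0,0,0,255],[0,-6,0,0,0,0,255],[0,-9,0,0,0,0,255],[0,-12,0,0,0,0,255]]'
```

```text
time: 21.22
tool_pos: [0.5686, 0.1029, 0.0717]
ee_rot: [-1.571, 0.0, -1.433]
wrist_force: [-0.8, 1.9, 0.6]
width: 0.0139
time: 21.85
tool_pos: [0.5688, 0.1026, 0.084]
ee_rot: [-1.571, -0.0, -1.433]
wrist_force: [-0.1, 0.3, -3.9]
width: 0.0138
```

```bash
python3 -m creep '[[0,-4,0,0,0,0,255],[0,-10,0,0,0,0,255],[0,-17,0,0,0,0,255],[0,-25,0,0,0,0,255],[0,-33,0,0,0,0,255]]'; python3 -m creep '[[0,-8,0,0,0,0,255],[0,-16,0,0,0,0,255],[0,-24,0,0,0,0,255],[0,-32,0,0,0,0,255],[0,-39,0,0,0,0,255]]'; python3 -m creep '[[0,-6,0,0,0,0,255],[0,-11,0,0,0,0,255],[0,-14,0,0,0,0,255],[0,-16,0,0,0,0,255],[0,-17,0,0,0,0,255]]'
python3 - <<'E'
from h import *
o=robot.get_obs();s=robot.snapshot("wrist");cv2.imwrite("pics/w12.png",s["color"]);print(o["tool_pos"],np.degrees(o["ee_rot"]),o["width"])
s=robot.snapshot("scene");cv2.imwrite("pics/s12.png",cv2.resize(s["color"][110:270,280:440],None,fx=3.5,fy=3.5,interpolation=cv2.INTER_CUBIC))
E
```

```text
time: 22.48
tool_pos: [0.5688, 0.1027, 0.1175]
ee_rot: [-1.57, -0.0, -1.433]
wrist_force: [0.4, -0.1, -2.8]
width: 0.0136
time: 23.1
tool_pos: [0.5688, 0.1027, 0.1563]
ee_rot: [-1.571, -0.0, -1.433]
wrist_force: [-0.6, 0.9, -3.5]
width: 0.0135
time: 23.72
tool_pos: [0.5687, 0.1027, 0.1727]
ee_rot: [-1.571, -0.0, -1.433]
wrist_force: [-0.4, 0.2, -2.9]
width: 0.0135
[0.56866011 0.10269158 0.17271255] [-9.00103202e+01 -2.48580159e-03 -8.21088981e+01] 0.01349828437069162
```

View pics/w12.png

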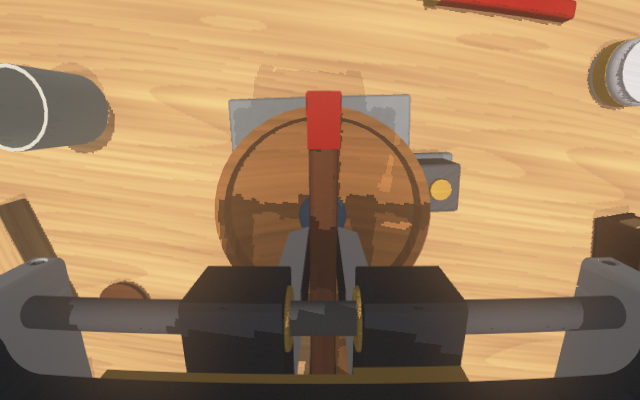

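View pics/s12.png

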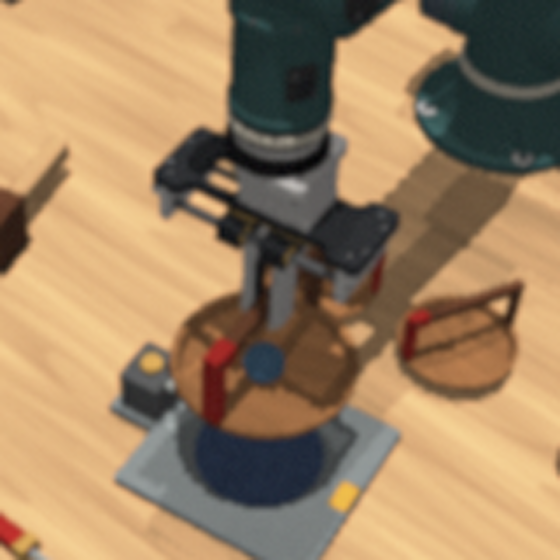

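Dish lifted clear, level, with the ball still in the middle at (322,213). Now the quarter turn (anticlockwise = negative about tool y), ramped gently.

```bash
python3 -m creep '[[0,0,0,0,-1,0,255],[0,0,0,0,-3,0,255],[0,0,0,0,-6,0,255],[0,0,0,0,-9,0,255],[0,0,0,0,-12,0,255]]'; python3 -m creep '[[0,0,0,0,-3,0,255],[0,0,0,0,-6,0,255],[0,0,0,0,-9,0,255],[0,0,0,0,-12,0,255],[0,0,0,0,-15,0,255]]'
python3 - <<'E'
from h import *
o=robot.get_obs();s=robot.snapshot("wrist");cv2.imwrite("pics/w13.png",s["color"]);print(o["tool_pos"],np.degrees(o["ee_rot"]),o["width"])
E
```

```text
time: 24.45
tool_pos: [0.5687, 0.1027, 0.1726]
ee_rot: [-1.571, -0.0, -1.221]
wrist_force: [-0.1, -1.0, -4.1]
width: 0.0138
time: 25.08
tool_pos: [0.5687, 0.1027, 0.1726]
ee_rot: [-1.571, 0.0, -0.959]
wrist_force: [-0.4, -0.1, -3.7]
width: 0.0138
[0.56868424 0.10265807 0.17264499] [-9.00104374e+01  3.61848052e-04 -5.49421767e+01] 0.013759432082382715
```

View pics/w13.png

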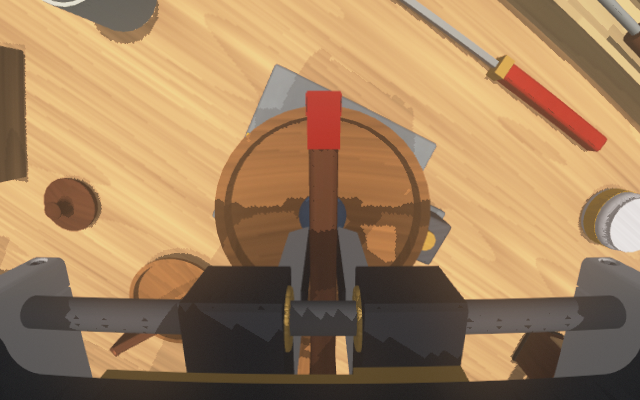

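The dish follows the tool and the ball is still central at (322,213). Current yaw −54.9°, target about 9.5°: 64° more.

```bash
python3 -m creep '[[0,0,0,0,-2,0,255],[0,0,0,0,-5,0,255],[0,0,0,0,-8,0,255],[0,0,0,0,-12,0,255],[0,0,0,0,-16,0,255]]'; python3 -m creep '[[0,0,0,0,-4,0,255],[0,0,0,0,-8,0,255],[0,0,0,0,-12,0,255],[0,0,0,0,-16,0,255],[0,0,0,0,-20,0,255]]';python3 -m creep '[[0,0,0,0,-4,0,255],[0,0,0,0,-8,0,255],[0,0,0,0,-12,0,255],[0,0,0,0,-15,0,255],[0,0,0,0,-18,0,255]]'; python3 -m creep '[[0,0,0,0,-3,0,255],[0,0,0,0,-6,0,255],[0,0,0,0,-8,0,255],[0,0,0,0,-9,0,255],[0,0,0,0,-10,0,255]]';python3 -m creep '[[0,0,0,0,0,0,255],[0,0,0,0,0,0,255],[0,0,0,0,0,0,255],[0,0,0,0,0,0,255],[0,0,0,0,0,0,255]]'
python3 - <<'E'
from h import *
o=robot.get_obs();s=robot.snapshot("wrist");cv2.imwrite("pics/w14.png",s["color"]);print(o["tool_pos"],np.degrees(o["ee_rot"]),o["width"])
s=robot.snapshot("scene");cv2.imwrite("pics/s14.png",s["color"]);s=robot.snapshot("top");cv2.imwrite("pics/t14.png",s["color"])
for c in("top","scene"):
  for n in("dish_handle","dish_red","ball_center","yellow_mark","mallet_head"):
    print(c,n,[(np.round(d["point"],4).tolist(),round(d["p"],2)) for d in robot.landmark_of(n,c)[:4]])
E
```

```text
time: 25.75
tool_pos: [0.5687, 0.1027, 0.1727]
ee_rot: [-1.571, -0.0, -0.679]
wrist_force: [0.0, -0.2, -3.5]
width: 0.0136
time: 26.38
tool_pos: [0.5687, 0.1026, 0.1727]
ee_rot: [-1.571, 0.0, -0.33]
wrist_force: [0.5, -0.1, -3.3]
width: 0.0136
time: 27.0
tool_pos: [0.5687, 0.1027, 0.1727]
ee_rot: [-1.571, 0.0, -0.017]
wrist_force: [0.6, 0.6, -3.7]
width: 0.0137
time: 27.62
tool_pos: [0.5687, 0.1027, 0.1728]
ee_rot: [-1.571, -0.0, 0.156]
wrist_force: [0.4, -0.7, -3.7]
width: 0.0136
time: 28.25
tool_pos: [0.5687, 0.1027, 0.1728]
ee_rot: [-1.571, -0.0, 0.155]
wrist_force: [-0.0, -0.9, -3.0]
width: 0.0136
[0.56871649 0.10266958 0.17276912] [-9.00059352e+01 -1.55090881e-03  8.88959027e+00] 0.01360333415155188
top dish_handle [([0.3635, 0.0146, 0.0801], 0.86), ([0.5631, 0.1039, 0.214], 0.7), ([0.3428, 0.1645, 0.0778], 0.61), ([0.5577, 0.18, 0.2266], 0.18)]
top dish_red [([0.5569, 0.1788, 0.2279], 0.66), ([0.3433, 0.0687, 0.0828], 0.56)]
top ball_center []
top yellow_mark [([0.5576, 0.1947, 0.0106], 0.96)]
top mallet_head [([0.551, -0.2781, 0.035], 0.91)]
scene dish_handle [([0.3654, 0.0163, 0.0757], 0.97), ([0.572, 0.0979, 0.2184], 0.8), ([0.338, 0.1676, 0.0755], 0.67)]
scene dish_red [([0.3431, 0.0641, 0.0832], 0.81), ([0.557, 0.1818, 0.2273], 0.76), ([0.3897, 0.1428, 0.0795], 0.71)]
scene ball_center [([0.5676, 0.1033, 0.145], 0.46)]
scene yellow_mark [([0.5497, 0.1892, 0.0118], 0.66), ([0.4352, -0.5132, 0.0019], 0.37)]
scene mallet_head [([0.5527, -0.2761, 0.0387], 0.94)]
```

View pics/w14.png

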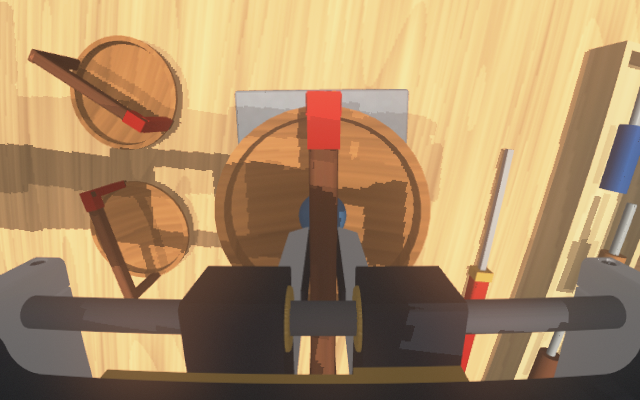

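View pics/s14.png

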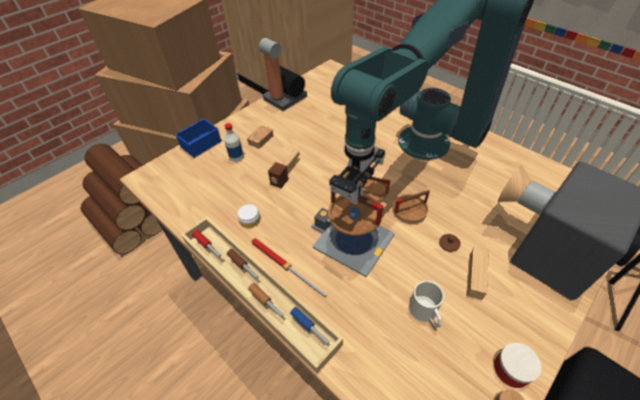

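View pics/t14.png

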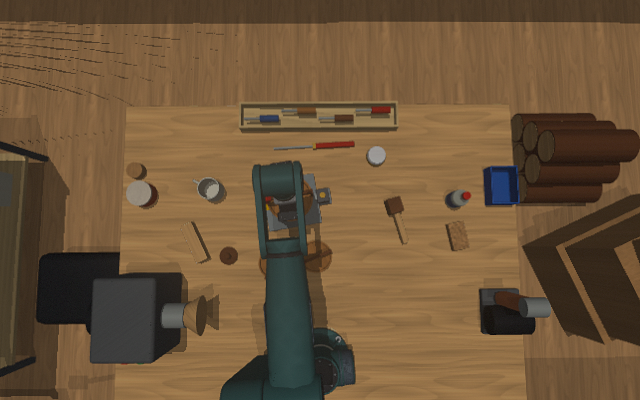

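Red end at (323,120) sits over the stand's +y edge, and the ball is centred at (322,213). Let the ball settle, then check for motion between two pictures.

```bash
python3 -m creep '[[0,0,0,0,0,0,255],[0,0,0,0,0,0,255],[0,0,0,0,0,0,255],[0,0,0,0,0,0,255],[0,0,0,0,0,0,255]]' >/dev/null; python3 -c "
from h import *
s=robot.snapshot('scene');cv2.imwrite('pics/a.png',s['color']);s=robot.snapshot('wrist');cv2.imwrite('pics/aw.png',s['color'])"; python3 -m creep '[[0,0,0,0,0,0,255],[0,0,0,0,0,0,255],[0,0,0,0,0,0,255],[0,0,0,0,0,0,255],[0,0,0,0,0,0,255]]'
python3 - <<'E'
from h import *
s=robot.snapshot('scene')["color"];w=robot.snapshot('wrist')["color"]
a=cv2.imread('pics/a.png');aw=cv2.imread('pics/aw.png')
print("diff",np.abs(s[180:240,320:400].astype(int)-a[180:240,320:400]).max(),np.abs(w[190:240,290:350].astype(int)-aw[190:240,290:350]).max())
A=cv2.resize(s[170:270,305:405],(420,420),interpolation=cv2.INTER_CUBIC);B=cv2.resize(w[180:250,270:375],(380,420))
cv2.imwrite("pics/fin.png",np.hstack([A,B]))
E
```

```text
time: 30.25
tool_pos: [0.5687, 0.1027, 0.1727]
ee_rot: [-1.571, 0.0, 0.155]
wrist_force: [-0.4, -0.6, -3.4]
width: 0.0136
diff 8 6
```

View pics/fin.png

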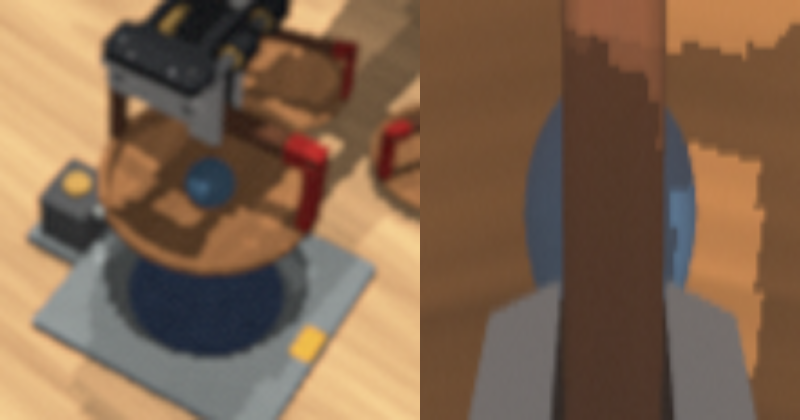

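Run:
```python
from h import *
from scipy.spatial.transform import Rotation as R
s=robot.snapshot('scene');c=cv2.resize(s["color"][180:250,305:395],None,fx=8,fy=8,interpolation=cv2.INTER_CUBIC)
a=np.radians(np.arange(0,360,6));yaw=np.radians(98.9)
for roll,col in((0,(0,255,0)),):
    Rm=R.from_euler('xyz',[roll,0,yaw]).as_matrix()
    piv=np.array([.5687,.1027,.219])
    for pts in (np.c_[.08*np.cos(a),.08*np.sin(a),0*a+.034-.104],np.array([[.082,-.007,.008],[.082,.007,.008],[.082,-.007,-.008],[.082,.007,-.008]]),):
        for u in proj(s,piv+pts@Rm.T): cv2.circle(c,tuple(((u-[305,180]+.5)*8).astype(int)),2,col,-1)
cv2.imwrite("pics/lev.png",c)
```

```text
(no output)
```

View pics/lev.png

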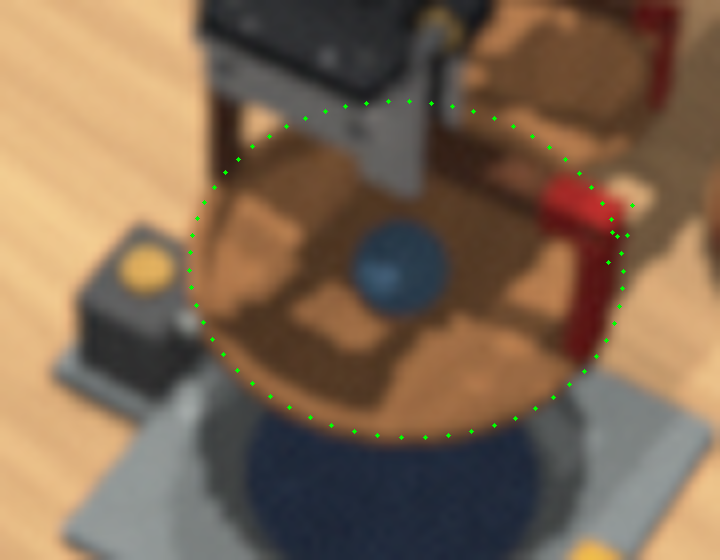

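A level rim drawn at the computed pose lies on the dish's edge all round, so the dish is level and the ball is central. Handing in.

Run:
```python
from bench import robot
print(robot.close_job()); print(robot.get_obs()["time"])
```

```text
the job is handed in; nothing more can be done
None
the job is handed in; nothing more can be done
```

I handed the job in at about 30 s of the 58 s allowed, with the dish held in the air over the stand; it gives no verdict.

**Pin:** I pressed it down with the held mallet until the force rose to about 16 N with no further travel. The dog is visibly drawn back off the rim.

**Mallet:** It is back on the bench and let go, standing upright within a few mm of where it was found.

**Dish:** I took it by the bar, lifted it about 101 mm and turned it about 91° anticlockwise.
- The red end is about 0.5° off the direction of the yellow mark.
- A level rim drawn at the computed pose matches the dish's edge all round. The bar's red end sits about 1 px, roughly 3 mm, from where I drew it.

**Ball:** It is centred under the bar. Pictures 0.6 s apart show no movement of the dish or ball.

**What went wrong on the way:**
- **First grasp:** It missed and closed above the mallet handle, turning the mallet about 4°. The visible fingertips sat about 28 mm short of the reported TCP. I allowed for that from then on, and both later grasps held.
- **Measurements:** Camera and network readings differed by 2–5 mm for the mallet and the handle, which was small enough not to matter.
- **Other things on the bench:** I did not measure the bystanders again at the end, but they look unmoved in the last pictures.

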